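Make the bench centrifuge ready to run

TASK

Make the centrifuge ready to run: take the crumpled paper towel off the rotor and drop it in the waste bin, then press and turn the rotor until it drops onto its drive pins and sits fully home and level on the spindle, and shut the lid. Do not knock over the flask or the beaker in front of the centrifuge.

Things in the scene. Friction and masses are not known exactly. Their poses are not given: they have to be found in the camera images.
- centrifuge: White bench centrifuge, fixed, 240 deep (x) by 226 wide (y) by 125 high; teal front with dials at its -x face, lid hinge along its rear (+x) top edge. Origin: centre of its underside, on the bench. Its round bowl (140 across, 65 deep, open at the top, rim 125 above the bench) is centred 15 along its +x.
- rotor: Loose aluminium rotor, 112 across, about 0.35 kg, in the bowl; it starts riding on the drive pins, 8 mm too high. Origin: centre of the hub's underside, z up; its flat round deck is 30 above the origin (the 12 dark tube wells near its edge are smooth to a finger). Two slots in the hub's underside, 8 wide, cross at the centre along the rotor's x and y: it fits the pins at every quarter turn.
- wing (a point): Centre of the top of the rotor's wing grip: an upright bar across the middle of the deck, 44 long along the rotor's x, 12 thick along its y, 18 high; this point is 48 above the rotor's origin. Turns with the rotor.
- seat (a point): Centre of the spindle's flange in the bowl, 68 above the bench, hidden under the rotor; z up, x and y along the two crossed drive pins (6 thick, 44 long, tops 8 above this point). When home, the rotor's origin lies on this point and its slots on the pins. The spindle itself turns only stiffly (0.3 N m).
- spindle_tip (a joint): How far the tight rubber friction tip in the spindle's end has been pushed down, m: 0 at the start, 0.006 with the rotor home. When the slots meet the pins the rotor falls 2 mm by its weight and then rests on this tip; the last 6 mm need a push of about 3 to 5 N, and it stays where it is pushed.
- paper_ball: Crumpled paper towel, a white lump about 35 across and 34 high, 12 g, lying on the rotor's deck beside the wing grip. Origin: centre of its underside.
- bin: Grey round open-topped waste bin standing loose on the bench, 130 across at the rim, 130 high, wall 4, 0.5 kg. Origin: centre of its underside.
- lid (a joint): Opening angle of the centrifuge lid, rad: 0 shut, 1.42 to 1.6 at the start (about upright). Stiff hinge: it stays where it is left and takes about 2 to 4 N at its free edge to move. The lid is a flat white plate 170 by 170 and 10 thick with a clear window; a 12 tab sticks out of its free edge.
- lid_hinge (a point): Middle of the lid's hinge line, 128 above the bench, at the rear of the centrifuge; its axes are the centrifuge's: the hinge line is y, and the lid reaches 170 from here to -x when shut, its top face then 9 above this point. Opening swings the free edge up and back.
- lid_edge (a point): Middle of the lid's free edge, on its outer (top) face, 170 from the hinge line. Moves with the lid; its z is the outward normal of the lid's top face.
- flask: Conical glass flask, 68 across, 95 high, beside the front of the centrifuge. Origin: centre of its underside.
- beaker: Glass beaker, 62 across, 85 high, beside the front of the centrifuge. Origin: centre of its underside.

How it is judged:
On the way, in this order (a step that is already met when the one before it is completed fails the run):
1. the paper is in the bin (horizontal distance between paper_ball and bin below 0.062 m and z of paper_ball in the frame of bin below 0.09 m), for 0.2 s.
2. the rotor is fully home on the drive pins (z of rotor in the frame of seat below 0.002 m and horizontal distance between rotor and seat below 0.003 m), for 0.2 s.
3. the lid is shut (value of joint lid below 0.05 rad), for 0.2 s.
At the end, for the whole second after the job is handed in: The paper lies at rest in the upright bin, the rotor sits level and fully home on the spindle (within 2 mm of its seat) and the lid is shut (within 0.05 rad) (all of step 1 and all of step 2 and angle between bin's own z axis and vertical below 0.1 rad and angle between rotor's own z axis and vertical below 0.04 rad and value of joint lid below 0.05 rad and linear speed of paper_ball below 0.05 m/s and linear speed of rotor below 0.02 m/s); the robot touches nothing.
It fails at once if the flask or the beaker is knocked over (angle between any of flask, beaker's own z axis and vertical above 0.6 rad).
It also fails if it takes over 64 s, if anything falls off the work surface, if the arm or the gripper's body presses on something with over 40 N, if the wrist force passes 120 N, or if a joint passes its speed limit or range.

ROBOT

A 6-joint arm with a two-finger parallel gripper is mounted at the origin on the work surface. World frame = base frame: x ahead of the robot, y to its left, z up, the work surface at z = 0. Lengths are in m, angles in rad, forces in N, time in s.
With the tool pointing down it reaches from about 0.35 to 0.975 m from the base axis. Payload 4.9 kg.
Tool frame: the origin (TCP) lies midway between the tips of the shut fingers; the grasp point (between the pads) lies 19 mm behind it (ctrl.tcp_to_grasp is the distance from the TCP to the grasp point, in m); z points along the fingers, y is the line along which they close (so a half turn about z gives the same grasp; the last joint's range is limited). The gripper opens to 85 mm and grips with 20 to 120 N. Pads are 22 mm wide; open, the fingers measure 114 mm over their backs; the gripper's body (76 mm by 85 mm) begins 54 mm behind the grasp point. The pads swing forward as they close: fully open they stand 13 mm farther back than shut.
Start: joints at [-1.462, 0.053, 1.613, -0, 1.476, -0.119], TCP at [0.141, -0.609, 0.231] pointing down, gripper open.
Joint ranges: [-3.01, 3.01], [-1.01, 2.22], [0.06, 2.58], [-1.02, 4.17], [0.09, 2.62], [-3.14, 3.14]. Speed limits (rad/s): [2.57, 2.57, 3.14, 3.14, 3.14, 3.14].

INTERFACE

Orientations are given as a rotation vector (axis times angle).
In Python, from station import ctrl, eyes, get_obs gives the robot as it stands (ctrl), with the cameras (eyes) and the readings as plain functions.
- The arm moves only by the tool pendant, called after ">>>" by a JSON object that holds its "api" and its "payload". Schema: {"type":"object","properties":{"segments":{"type":"array","items":{"type":"object","properties":{"jaw":{"type":"number"},"d":{"type":"array","items":{"type":"number"},"minItems":3,"maxItems":3},"turn_vec":{"type":"array","items":{"type":"number"},"minItems":3,"maxItems":3}},"additionalProperties":false,"required":["jaw"]},"minItems":1,"maxItems":20},"grip_n":{"type":"number"},"only":{"type":"string"},"quiet":{"type":"boolean"},"lines":{"type":"string"}},"required":["segments"],"additionalProperties":false}. segments is a list of rows, 1 to 20 of them, each an object with the fields jaw (the finger opening in m), d (a list: dx, dy, dz in m), turn_vec (a list: a rotation vector rx, ry, rz in rad); a field left out counts as zero (the opening has to be given); each row is the pose to reach, as a shift and turn from the pose commanded when the call began, along the tool's axes at that moment; what a row does not reach only later rows make up. A row lasts 1/12 s, in which the tool goes at most 0.0417 m and 0.125 rad, less where a joint would pass 70% of its speed; a pose out of reach is approached as far as the arm can. The fingers move at their own pace and stop on an object; grip_n is the grip in N (left out, the last holds). Time passes only in rows, so rows that do not move let the fingers close. The tool returns the time, the measured TCP pose, the force, the opening and the grip force at its end. only (a regular expression) keeps the lines of the reply that match it, lines (a string "A,B") keeps lines A to B, and quiet returns only ok. Input that does not fit is refused with a message, and nothing moves.
- get_obs(): the state, without advancing time (a new reading comes with each control period).
- eyes.get_image(name): name is "scene" or "top" or "wrist"; returns the picture (480x640x3 uint8, red, green, blue); there is no depth.
- eyes.camera_params(name): a dict with "fx", "fy", "cx", "cy" (pixels), "k1" (the pictures are not rectified: a ray, as slopes to the right and down, at radius r is drawn at 1 + k1 r^2 times it, then the intrinsics apply), "T" (4x4, takes a point from camera to world coordinates); the wrist camera has in their place "tool_from_camera" (4x4, takes a point from camera to tool coordinates, whose origin is the TCP and whose axes are the flange's). Camera axes: x right, y down, z forward; pixel columns grow to the right and rows downward; lengths in m; the calibration is good to about 2 mm. A picture is of the moment at which its call begins: read the wrist's pose just before it. camera_params takes no time and is no camera call.
- ctrl.finish_job(): hands the job in; it is judged then, once.
The state is a dict: "t": time; "q": joint angles; "dq": joint speeds; "effort": joint torques, N m; "tool_pos": TCP position; "tool_rot": TCP orientation; "contact_force": force on the tool from outside, world axes, zero at the start; "wrist_torque": the same for the moment, N m; "opening": finger opening in m; "grip_force": force on a finger pad.
Only numpy, scipy, OpenCV 4.12 (cv2) and the standard library are available. Lean on these libraries where they do the work, as an engineer would, in place of code of your own. Each camera call takes 0.05 s, during which the arm holds its last target. There are 200 camera calls.

## Working session

There is one attempt and no reset: what is moved stays moved. The work goes in short steps, Python scripts to look and compute and a tool call to move; the robot and the scene stay as the last step left them, time stands still between calls to the robot, and variables do not carry over. Pictures are saved under pics/ and viewed, at most 10 in all, crops included, and the job is handed in when it is done.

```bash
ls; mkdir -p pics
```

Run:
```python
from station import ctrl, eyes, get_obs
import cv2,numpy as np
a=eyes.get_image("scene");b=eyes.get_image("top")
cv2.imwrite("pics/scene.png",a[:,:,::-1]);cv2.imwrite("pics/top.png",b[:,:,::-1])
np.set_printoptions(precision=4,suppress=True)
for n in("scene","top","wrist"):print(n,eyes.camera_params(n))
print(get_obs(),ctrl.tcp_to_grasp)
```

```text
pics
station.py
scene {'fx': 578.8463651045746, 'fy': 578.8463651045746, 'cx': 324.8928580774807, 'cy': 247.2330010676026, 'k1': -0.07058565131042077, 'T': array([[-0.4812,  0.5169, -0.708 ,  1.1656],
       [ 0.8763,  0.2629, -0.4037,  0.3476],
       [-0.0226, -0.8147, -0.5794,  0.652 ],
       [ 0.    ,  0.    ,  0.    ,  1.    ]])}
top {'fx': 603.2026910492058, 'fy': 603.2026910492058, 'cx': 310.02161815318664, 'cy': 228.07430330654253, 'k1': -0.13680849610197393, 'T': array([[-0.0071, -0.9855,  0.1693,  0.3652],
       [-0.9999,  0.0084,  0.007 , -0.0241],
       [-0.0083, -0.1692, -0.9855,  1.0527],
       [ 0.    ,  0.    ,  0.    ,  1.    ]])}
wrist {'fx': 337.01249911249676, 'fy': 337.01249911249676, 'cx': 317.92913181429645, 'cy': 239.40797608923853, 'k1': -0.010968367736968907, 'tool_from_camera': array([[ 0.0012, -0.9652, -0.2614,  0.0657],
       [ 1.    ,  0.0011,  0.0002,  0.0003],
       [ 0.0001, -0.2614,  0.9652, -0.1423],
       [ 0.    ,  0.    ,  0.    ,  1.    ]])}
{'t': 0.1, 'q': array([-1.462 ,  0.0533,  1.6142, -0.    ,  1.476 , -0.119 ]), 'dq': array([-0.0013, -0.002 , -0.0044, -0.0007,  0.002 ,  0.0019]), 'effort': array([  0.    , -39.4904, -37.1365,  -0.0002,   0.0039,  -0.    ]), 'tool_pos': array([ 0.1411, -0.6083,  0.2302]), 'tool_rot': array([-3.1193, -0.3568, -0.    ]), 'contact_force': array([ 0.8061, -0.4672, -0.175 ]), 'wrist_torque': array([ 0.0346, -0.0109,  0.0355]), 'grip_force': 0.0, 'opening': 0.08543776028624563} 0.0187
```

View pics/scene.png

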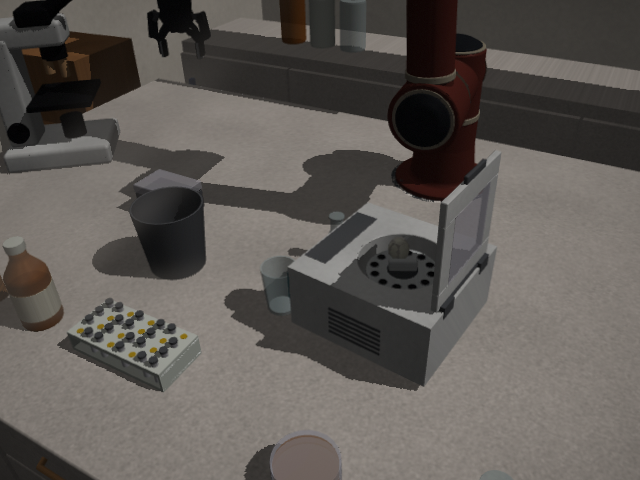

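View pics/top.png

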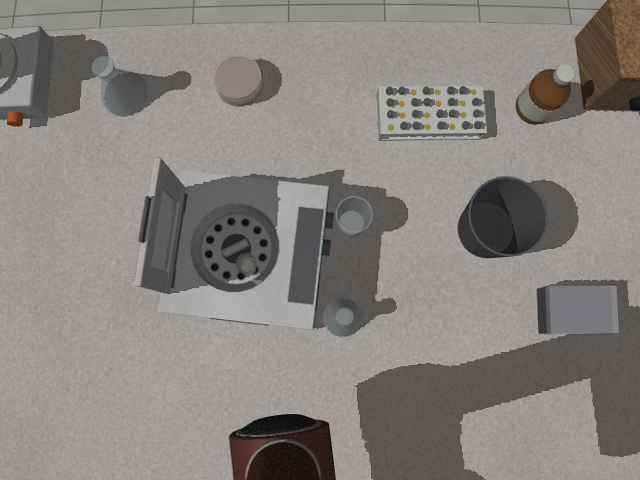

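The scene picture shows the grey bin at about (172,230), the centrifuge with its lid upright on the right, the paper at (398,247), and the flask and beaker at its front. In the top picture the rotor is at about (235,247), the paper at (247,264), the bin rim at (508,216), the lid on the left, and the front of the centrifuge faces right (-y). Next I'll measure.

Create h.py:
```python
import numpy as np,cv2
from station import ctrl, eyes, get_obs
from scipy.spatial.transform import Rotation as R
np.set_printoptions(precision=4,suppress=True)
def cam(name):
    p=eyes.camera_params(name)
    if name=="wrist":
        o=get_obs();T=np.eye(4);T[:3,:3]=R.from_rotvec(o["tool_rot"]).as_matrix();T[:3,3]=o["tool_pos"]
        p["T"]=T@p["tool_from_camera"]
    return p
def ray(p,uv):
    d=np.array([(uv[0]-p["cx"])/p["fx"],(uv[1]-p["cy"])/p["fy"]]);s=d.copy()
    for _ in range(10): s=d/(1+p["k1"]*(s@s))
    return p["T"][:3,3],p["T"][:3,:3]@np.array([s[0],s[1],1])
def onz(p,uv,z):
    o,d=ray(p,uv);return o+d*(z-o[2])/d[2]
def proj(p,X):
    T=p["T"];c=T[:3,:3].T@(np.array(X)-T[:3,3]);s=c[:2]/c[2];s=s*(1+p["k1"]*(s@s))
    return np.array([p["fx"]*s[0]+p["cx"],p["fy"]*s[1]+p["cy"]])
def circ(P):
    A=np.c_[2*P[:,:2],np.ones(len(P))];s=np.linalg.lstsq(A,(P[:,:2]**2).sum(1),rcond=None)[0]
    return s[:2],np.sqrt(s[2]+s[:2]@s[:2])
```

Run:
```python
from h import *
b=cv2.imread("pics/top.png");p=cam("top")
g=cv2.cvtColor(b,cv2.COLOR_BGR2GRAY)
# 12 wells on deck: z = 68+8+30=106mm
m=(g<45).astype(np.uint8)
n,l,st,ce=cv2.connectedComponentsWithStats(m[190:300,180:290])
W=[c+[180,190] for s,c in zip(st[1:],ce[1:]) if 12<s[4]<120]
P=np.array([onz(p,c,.106) for c in W]);print(np.c_[np.array(W),P[:,:2]],circ(P))
# body top corners
for c in [(328,186),(313,328),(160,309)]:print(c,onz(p,c,.125))
# bin
for c in [(508,216),(471,216),(546,216),(508,178),(508,255)]:print("bin",onz(p,c,.13))
c=b[180:310,130:340];cv2.imwrite("pics/crop.png",cv2.resize(c,None,fx=3.8,fy=3.8,interpolation=cv2.INTER_CUBIC))
```

```text
[[184.65   203.       0.5707   0.1851]
 [230.8    221.075    0.5402   0.1094]
 [245.     222.       0.5385   0.0866]
 [217.9189 227.5405   0.5299   0.13  ]
 [256.675  229.975    0.5254   0.0678]
 [209.625  239.375    0.5109   0.143 ]
 [263.025  242.675    0.5049   0.0575]
 [208.1463 253.8537   0.4876   0.1449]
 [262.1282 257.0256   0.482    0.0588]
 [214.1905 266.7381   0.467    0.1349]
 [226.0976 274.7317   0.4542   0.1157]
 [240.4839 275.6452   0.4526   0.0929]] (array([0.5136, 0.1201]), np.float64(0.05344782815090717))
(328, 186) [ 0.5917 -0.0464  0.125 ]
(313, 328) [ 0.3701 -0.0209  0.125 ]
(160, 309) [0.3996 0.2153 0.125 ]
bin [ 0.5403 -0.3299  0.13  ]
bin [ 0.5407 -0.2703  0.13  ]
bin [ 0.5399 -0.3922  0.13  ]
bin [ 0.6021 -0.3341  0.13  ]
bin [ 0.4784 -0.326   0.13  ]
```

View pics/crop.png

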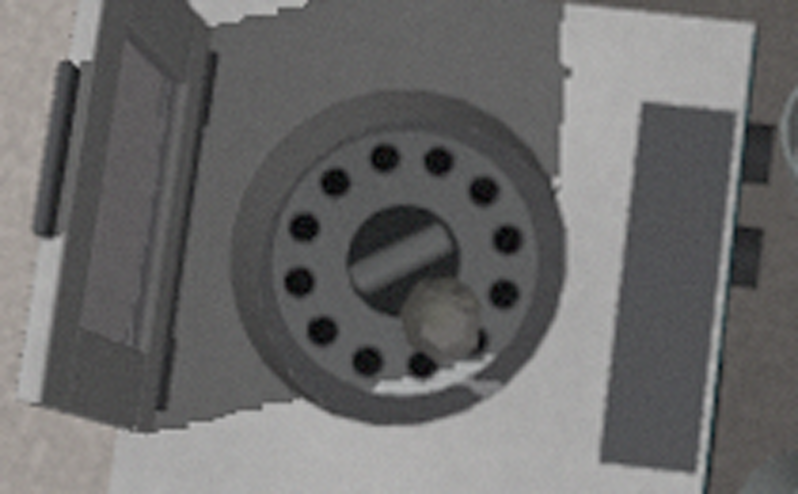

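The crop shows the wing at about crop (355,278)-(447,235), the paper at (442,318), and the wells around a centre near (401,260). The body corners give a depth of 0.238 and a width of 0.223, which match the given sizes, so yaw is about 83° and the bowl is at about (0.497, 0.099). I'll hover above it next.

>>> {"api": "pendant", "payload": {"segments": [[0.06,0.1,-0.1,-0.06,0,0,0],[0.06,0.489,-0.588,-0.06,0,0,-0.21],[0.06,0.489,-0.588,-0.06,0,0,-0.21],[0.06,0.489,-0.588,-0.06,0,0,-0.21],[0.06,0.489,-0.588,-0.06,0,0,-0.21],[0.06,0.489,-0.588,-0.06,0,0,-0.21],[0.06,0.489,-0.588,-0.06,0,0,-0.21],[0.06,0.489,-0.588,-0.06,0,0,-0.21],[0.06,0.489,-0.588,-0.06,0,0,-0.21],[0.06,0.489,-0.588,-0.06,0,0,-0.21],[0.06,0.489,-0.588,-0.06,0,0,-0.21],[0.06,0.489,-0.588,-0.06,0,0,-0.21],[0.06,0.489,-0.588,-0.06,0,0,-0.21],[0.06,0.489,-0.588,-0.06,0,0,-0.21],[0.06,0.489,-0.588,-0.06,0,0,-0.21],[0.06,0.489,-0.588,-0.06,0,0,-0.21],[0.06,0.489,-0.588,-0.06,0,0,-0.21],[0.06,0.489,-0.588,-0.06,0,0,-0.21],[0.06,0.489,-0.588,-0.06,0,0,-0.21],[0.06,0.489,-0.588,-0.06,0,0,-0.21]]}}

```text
refused: segments[0]: [0.06, 0.1, -0.1, -0.06, 0, 0, 0] is not of type 'object' (schema: type "object"). Nothing was moved.
```

I used the wrong layout. The manual says a list of objects, one for each row; once more.

>>> {"api": "pendant", "payload": {"segments": [{"jaw":0.06,"d":[0.1,-0.1,-0.06]},{"jaw":0.06,"d":[0.489,-0.588,-0.06],"turn_vec":[0,0,-0.21]},{"jaw":0.06,"d":[0.489,-0.588,-0.06],"turn_vec":[0,0,-0.21]},{"jaw":0.06,"d":[0.489,-0.588,-0.06],"turn_vec":[0,0,-0.21]},{"jaw":0.06,"d":[0.489,-0.588,-0.06],"turn_vec":[0,0,-0.21]},{"jaw":0.06,"d":[0.489,-0.588,-0.06],"turn_vec":[0,0,-0.21]},{"jaw":0.06,"d":[0.489,-0.588,-0.06],"turn_vec":[0,0,-0.21]},{"jaw":0.06,"d":[0.489,-0.588,-0.06],"turn_vec":[0,0,-0.21]},{"jaw":0.06,"d":[0.489,-0.588,-0.06],"turn_vec":[0,0,-0.21]},{"jaw":0.06,"d":[0.489,-0.588,-0.06],"turn_vec":[0,0,-0.21]},{"jaw":0.06,"d":[0.489,-0.588,-0.06],"turn_vec":[0,0,-0.21]},{"jaw":0.06,"d":[0.489,-0.588,-0.06],"turn_vec":[0,0,-0.21]},{"jaw":0.06,"d":[0.489,-0.588,-0.06],"turn_vec":[0,0,-0.21]},{"jaw":0.06,"d":[0.489,-0.588,-0.06],"turn_vec":[0,0,-0.21]},{"jaw":0.06,"d":[0.489,-0.588,-0.06],"turn_vec":[0,0,-0.21]},{"jaw":0.06,"d":[0.489,-0.588,-0.06],"turn_vec":[0,0,-0.21]},{"jaw":0.06,"d":[0.489,-0.588,-0.06],"turn_vec":[0,0,-0.21]},{"jaw":0.06,"d":[0.489,-0.588,-0.06],"turn_vec":[0,0,-0.21]},{"jaw":0.06,"d":[0.489,-0.588,-0.06],"turn_vec":[0,0,-0.21]},{"jaw":0.06,"d":[0.489,-0.588,-0.06],"turn_vec":[0,0,-0.21]}]}}

```text
t: 1.77
tool_pos: [0.4854, 0.0778, 0.2908]
tool_rot: [-3.064, -0.69, 0.001]
contact_force: [0.7, -0.3, -0.7]
opening: 0.0603
grip_force: 0.0
```

>>> {"api": "pendant", "payload": {"segments": [{"jaw":0.06},{"jaw":0.06},{"jaw":0.06},{"jaw":0.06}]}}

```text
t: 2.1
tool_pos: [0.4844, 0.0734, 0.2912]
tool_rot: [3.067, 0.679, -0.0]
contact_force: [-0.1, 0.3, 0.6]
opening: 0.0599
grip_force: 0.0
```

Run:
```python
from h import *
p=cam("wrist");a=eyes.get_image("wrist");cv2.imwrite("pics/w1.png",a[:,:,::-1])
np.save("w1T.npy",p["T"])
t=cam("top");f=lambda x,y:(130+x/3.8,180+y/3.8)
e1,e2=onz(t,f(355,278),.124),onz(t,f(447,235),.124);print("wing",e1,e2,(e1+e2)/2,np.degrees(np.arctan2(*(e2-e1)[1::-1])))
print("paper",onz(t,f(442,318),.123))
```

```text
wing [0.4862 0.1177 0.124 ] [0.5037 0.08   0.124 ] [0.495  0.0989 0.124 ] -65.06321467417202
paper [0.4696 0.0819 0.123 ]
```

View pics/w1.png

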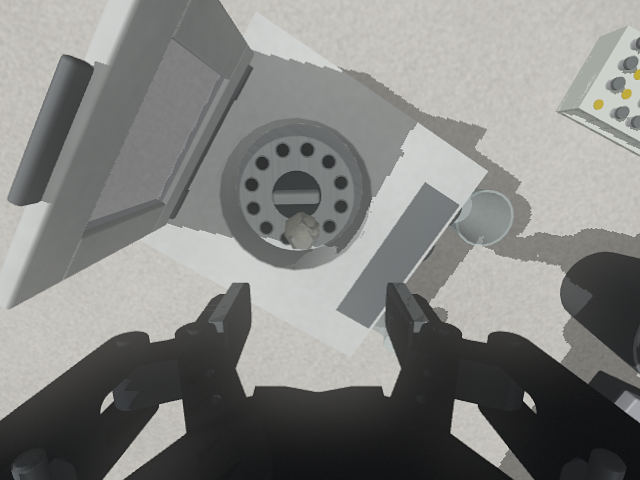

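In the wrist view the wing runs horizontally from (274,197) to (320,197), the paper is at (302,231), and the fingers straddle to the sides. The wing is already lined up with the tool's y axis.

Run:
```python
from h import *
p=cam("wrist")
e1,e2=onz(p,(274,197),.124),onz(p,(320,197),.124);print("wing",(e1+e2)/2,np.linalg.norm(e2-e1),np.degrees(np.arctan2(*(e2-e1)[1::-1])))
P=onz(p,(302,231),.123);print("paper",P)
T=np.linalg.inv(p["tool_from_camera"]);M=p["T"]@T
Rm=M[:3,:3];print(Rm)
a=np.array([.4695,.082,.114]); print("to paper",Rm.T@(a-M[:3,3]),Rm.T@(np.r_[P[:2],.114]-M[:3,3]))
```

```text
wing [0.4967 0.1001 0.124 ] 0.04234051602934304 -64.96027179186939
paper [0.469  0.0826 0.123 ]
[[ 0.9064  0.4223  0.0001]
 [ 0.4223 -0.9064 -0.0001]
 [ 0.      0.0001 -1.    ]]
to paper [-0.01   -0.0141  0.1773] [-0.0101 -0.0148  0.1773]
```

>>> {"api": "pendant", "payload": {"segments": [{"jaw":0.06,"d":[-0.01,-0.0145,0.04]},{"jaw":0.06,"d":[-0.01,-0.0145,0.08]},{"jaw":0.06,"d":[-0.01,-0.0145,0.12]},{"jaw":0.06,"d":[-0.01,-0.0145,0.15]},{"jaw":0.06,"d":[-0.01,-0.0145,0.17]},{"jaw":0.06,"d":[-0.01,-0.0145,0.183]},{"jaw":0.06,"d":[-0.01,-0.0145,0.183]},{"jaw":0.06,"d":[-0.01,-0.0145,0.183]},{"jaw":0.02,"d":[-0.01,-0.0145,0.183]},{"jaw":0.02,"d":[-0.01,-0.0145,0.183]},{"jaw":0.02,"d":[-0.01,-0.0145,0.183]},{"jaw":0.02,"d":[-0.01,-0.0145,0.183]},{"jaw":0.02,"d":[-0.01,-0.0145,0.183]},{"jaw":0.02,"d":[-0.01,-0.0145,0.183]},{"jaw":0.02,"d":[-0.01,-0.0145,0.183]},{"jaw":0.02,"d":[-0.01,-0.0145,0.183]}], "grip_n": 20}}

```text
t: 3.48
tool_pos: [0.4707, 0.0831, 0.1102]
tool_rot: [3.065, 0.682, 0.004]
contact_force: [-1.4, -1.7, 6.2]
opening: 0.0328
grip_force: 19.8
```

>>> {"api": "pendant", "payload": {"segments": [{"jaw":0.02,"d":[0,0,-0.04]},{"jaw":0.02,"d":[0,0,-0.08]},{"jaw":0.02,"d":[0,0,-0.12]},{"jaw":0.02,"d":[-0.005,0.02,-0.15]},{"jaw":0.02,"d":[-0.1105,0.4053,-0.15]},{"jaw":0.02,"d":[-0.1105,0.4053,-0.15]},{"jaw":0.02,"d":[-0.1105,0.4053,-0.15]},{"jaw":0.02,"d":[-0.1105,0.4053,-0.15]},{"jaw":0.02,"d":[-0.1105,0.4053,-0.15]},{"jaw":0.02,"d":[-0.1105,0.4053,-0.15]},{"jaw":0.02,"d":[-0.1105,0.4053,-0.15]},{"jaw":0.02,"d":[-0.1105,0.4053,-0.15]},{"jaw":0.02,"d":[-0.1105,0.4053,-0.15]},{"jaw":0.02,"d":[-0.1105,0.4053,-0.15]},{"jaw":0.02,"d":[-0.1105,0.4053,-0.15]},{"jaw":0.02,"d":[-0.1105,0.4053,-0.15]},{"jaw":0.02,"d":[-0.1105,0.4053,-0.15]},{"jaw":0.02,"d":[-0.1105,0.4053,-0.08]},{"jaw":0.02,"d":[-0.1105,0.4053,-0.04]},{"jaw":0.02,"d":[-0.1105,0.4053,-0.04]}], "grip_n": 20}}

```text
t: 5.15
tool_pos: [0.5403, -0.3279, 0.1451]
tool_rot: [-3.063, -0.685, 0.003]
contact_force: [-0.9, 0.5, -1.6]
opening: 0.0329
grip_force: 20.1
```

>>> {"api": "pendant", "payload": {"segments": [{"jaw":0.02},{"jaw":0.02},{"jaw":0.06},{"jaw":0.06},{"jaw":0.06},{"jaw":0.06},{"jaw":0.06},{"jaw":0.06,"d":[0,0,-0.04]},{"jaw":0.06,"d":[0,0,-0.08]},{"jaw":0.06,"d":[0,0,-0.12]},{"jaw":0.06,"d":[0,0,-0.15]},{"jaw":0.06,"d":[0,0,-0.15]}]}}

```text
t: 6.15
tool_pos: [0.5438, -0.3327, 0.3089]
tool_rot: [3.055, 0.679, 0.015]
contact_force: [0.6, -0.8, 1.0]
opening: 0.0597
grip_force: 0.0
```

Run:
```python
from h import *
a=eyes.get_image("wrist");b=eyes.get_image("top")
cv2.imwrite("pics/top2.png",b[:,:,::-1])
im=np.hstack([cv2.resize(a,(400,300)),b[150:450,240:640]])
cv2.imwrite("pics/c2.png",im[:,:,::-1])
```

```text
(no output)
```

View pics/c2.png

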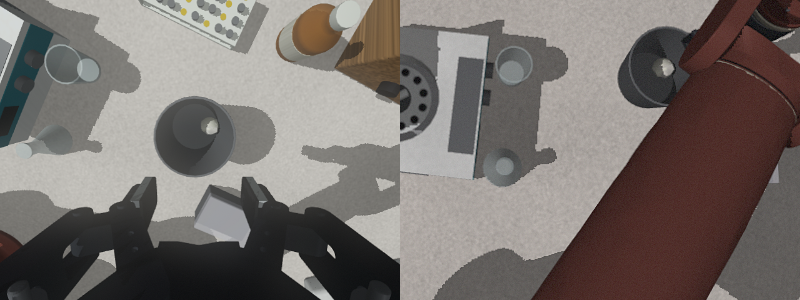

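The paper lies in the bin, at (210,127) in the left half, and the bin is still upright. Next I go above the wing with the tool turned a quarter, so the fingers close across the bar.

>>> {"api": "pendant", "payload": {"segments": [{"jaw":0.05,"d":[0.1416,-0.4089,0],"turn_vec":[0,0,1.571]},{"jaw":0.05,"d":[0.1416,-0.4089,0],"turn_vec":[0,0,1.571]},{"jaw":0.05,"d":[0.1416,-0.4089,0],"turn_vec":[0,0,1.571]},{"jaw":0.05,"d":[0.1416,-0.4089,0],"turn_vec":[0,0,1.571]},{"jaw":0.05,"d":[0.1416,-0.4089,0],"turn_vec":[0,0,1.571]},{"jaw":0.05,"d":[0.1416,-0.4089,0],"turn_vec":[0,0,1.571]},{"jaw":0.05,"d":[0.1416,-0.4089,0],"turn_vec":[0,0,1.571]},{"jaw":0.05,"d":[0.1416,-0.4089,0],"turn_vec":[0,0,1.571]},{"jaw":0.05,"d":[0.1416,-0.4089,0],"turn_vec":[0,0,1.571]},{"jaw":0.05,"d":[0.1416,-0.4089,0],"turn_vec":[0,0,1.571]},{"jaw":0.05,"d":[0.1416,-0.4089,0],"turn_vec":[0,0,1.571]},{"jaw":0.05,"d":[0.1416,-0.4089,0],"turn_vec":[0,0,1.571]},{"jaw":0.05,"d":[0.1416,-0.4089,0],"turn_vec":[0,0,1.571]},{"jaw":0.05,"d":[0.1416,-0.4089,0],"turn_vec":[0,0,1.571]},{"jaw":0.05,"d":[0.1416,-0.4089,0],"turn_vec":[0,0,1.571]},{"jaw":0.05,"d":[0.1416,-0.4089,0],"turn_vec":[0,0,1.571]},{"jaw":0.05,"d":[0.1416,-0.4089,0],"turn_vec":[0,0,1.571]},{"jaw":0.05,"d":[0.1416,-0.4089,0],"turn_vec":[0,0,1.571]}]}}

```text
t: 7.75
tool_pos: [0.496, 0.0995, 0.2976]
tool_rot: [2.65, -1.686, -0.002]
contact_force: [-0.8, -0.3, 0.1]
opening: 0.0502
grip_force: 0.0
```

Run:
```python
from h import *
p=cam("wrist");a=eyes.get_image("wrist");cv2.imwrite("pics/w3.png",a[:,:,::-1]);print(get_obs()["q"],proj(p,[.496,.0995,.124]))
```

```text
[ 0.0507 -0.2669  1.7989  0.      1.6103  2.7548] [317.2339 219.8545]
```

View pics/w3.png

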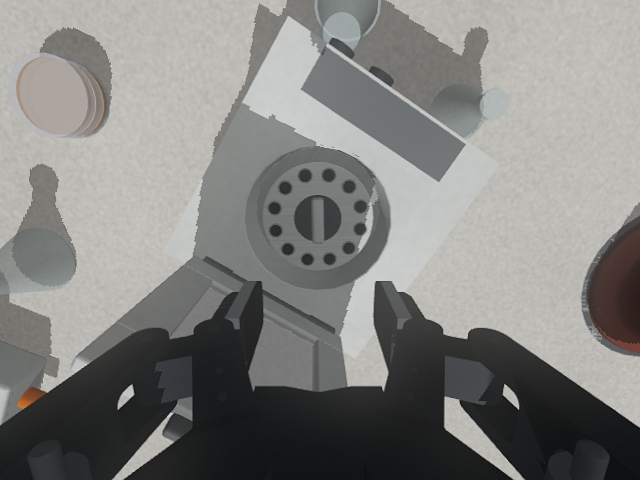

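The wing sits upright at (318,220), exactly where it was predicted. I'll descend and grip it.

>>> {"api": "pendant", "payload": {"segments": [{"jaw":0.05,"d":[0,0,0.04]},{"jaw":0.05,"d":[0,0,0.08]},{"jaw":0.05,"d":[0,0,0.12]},{"jaw":0.05,"d":[0,0,0.15]},{"jaw":0.05,"d":[0,0,0.175]},{"jaw":0.05,"d":[0,0,0.188]},{"jaw":0.05,"d":[0,0,0.188]},{"jaw":0.05,"d":[0,0,0.188]},{"jaw":0.005,"d":[0,0,0.188]},{"jaw":0.005,"d":[0,0,0.188]},{"jaw":0.005,"d":[0,0,0.188]},{"jaw":0.005,"d":[0,0,0.188]},{"jaw":0.005,"d":[0,0,0.188]},{"jaw":0.005,"d":[0,0,0.188]},{"jaw":0.005,"d":[0,0,0.188]},{"jaw":0.005,"d":[0,0,0.188]},{"jaw":0.005,"d":[0,0,0.188]}], "grip_n": 30}}

```text
t: 9.22
tool_pos: [0.4974, 0.0998, 0.1123]
tool_rot: [-2.649, 1.685, -0.004]
contact_force: [-1.2, -0.6, 5.7]
opening: 0.011
grip_force: 33.8
```

>>> {"api": "pendant", "payload": {"segments": [{"jaw":0.005,"d":[0,0,0.001]},{"jaw":0.005,"d":[0,0,0.002]},{"jaw":0.005,"d":[0,0,0.003]},{"jaw":0.005,"d":[0,0,0.003]},{"jaw":0.005,"d":[0,0,0.003]}]}}

```text
t: 9.63
tool_pos: [0.4979, 0.0998, 0.1122]
tool_rot: [-2.65, 1.685, -0.004]
contact_force: [-8.2, -0.6, 19.2]
opening: 0.0109
grip_force: 35.6
```

>>> {"api": "pendant", "payload": {"segments": [{"jaw":0.005,"d":[0,0,-0.001],"turn_vec":[0,0,-0.04]},{"jaw":0.005,"d":[0,0,-0.001],"turn_vec":[0,0,-0.08]},{"jaw":0.005,"d":[0,0,-0.001],"turn_vec":[0,0,-0.12]},{"jaw":0.005,"d":[0,0,-0.001],"turn_vec":[0,0,-0.16]},{"jaw":0.005,"d":[0,0,-0.001],"turn_vec":[0,0,-0.2]},{"jaw":0.005,"d":[0,0,-0.001],"turn_vec":[0,0,-0.24]},{"jaw":0.005,"d":[0,0,-0.001],"turn_vec":[0,0,-0.28]},{"jaw":0.005,"d":[0,0,-0.001],"turn_vec":[0,0,-0.32]},{"jaw":0.005,"d":[0,0,-0.001],"turn_vec":[0,0,-0.32]}]}}

```text
t: 10.38
tool_pos: [0.4987, 0.1004, 0.1122]
tool_rot: [-2.883, 1.239, -0.008]
contact_force: [-2.1, 1.7, 12.4]
opening: 0.0108
grip_force: 34.5
```

>>> {"api": "pendant", "payload": {"segments": [{"jaw":0.005,"turn_vec":[0,0,-0.04]},{"jaw":0.005,"turn_vec":[0,0,-0.08]},{"jaw":0.005,"turn_vec":[0,0,-0.12]},{"jaw":0.005,"turn_vec":[0,0,-0.16]},{"jaw":0.005,"turn_vec":[0,0,-0.2]},{"jaw":0.005,"turn_vec":[0,0,-0.24]},{"jaw":0.005,"turn_vec":[0,0,-0.28]},{"jaw":0.005,"turn_vec":[0,0,-0.32]},{"jaw":0.005,"turn_vec":[0,0,-0.32]}]}}

```text
t: 11.13
tool_pos: [0.499, 0.1004, 0.1123]
tool_rot: [-3.044, 0.764, -0.01]
contact_force: [-0.7, 1.8, 10.7]
opening: 0.0108
grip_force: 34.4
```

```bash
python3 -c "
from station import ctrl, eyes, get_obs
o=get_obs();print(o['wrist_torque'],o['q'])"
```

```text
[0.40273681 0.1086495  0.02230667] [ 5.15648663e-02 -1.27067068e-01  1.99343640e+00  1.33394988e-03
  1.26807975e+00  2.11403172e+00]
```

>>> {"api": "pendant", "payload": {"segments": [{"jaw":0.005,"turn_vec":[0,0,-0.04]},{"jaw":0.005,"turn_vec":[0,0,-0.08]},{"jaw":0.005,"turn_vec":[0,0,-0.12]},{"jaw":0.005,"turn_vec":[0,0,-0.16]},{"jaw":0.005,"turn_vec":[0,0,-0.2]},{"jaw":0.005,"turn_vec":[0,0,-0.24]},{"jaw":0.005,"turn_vec":[0,0,-0.28]},{"jaw":0.005,"turn_vec":[0,0,-0.32]},{"jaw":0.005,"turn_vec":[0,0,-0.32]}]}}

```text
t: 11.88
tool_pos: [0.498, 0.1007, 0.1103]
tool_rot: [-3.127, 0.271, -0.007]
contact_force: [2.3, 4.0, 4.6]
opening: 0.0109
grip_force: 33.6
```

>>> {"api": "pendant", "payload": {"segments": [{"jaw":0.005,"turn_vec":[0,0,-0.04]},{"jaw":0.005,"turn_vec":[0,0,-0.08]},{"jaw":0.005,"turn_vec":[0,0,-0.12]},{"jaw":0.005,"turn_vec":[0,0,-0.16]},{"jaw":0.005,"turn_vec":[0,0,-0.2]},{"jaw":0.005,"turn_vec":[0,0,-0.24]},{"jaw":0.005,"turn_vec":[0,0,-0.28]},{"jaw":0.005,"turn_vec":[0,0,-0.32]},{"jaw":0.005,"turn_vec":[0,0,-0.32]}]}}

```text
t: 12.63
tool_pos: [0.4979, 0.1014, 0.1101]
tool_rot: [-3.129, -0.228, -0.008]
contact_force: [2.6, 6.0, 5.5]
opening: 0.011
grip_force: 33.5
```

```bash
python3 -c "
from station import ctrl, eyes, get_obs
o=get_obs();print(o['wrist_torque'],o['q'])"
```

```text
[ 1.32588327 -0.40472499 -0.24449829] [ 0.05206775 -0.12538896  1.9958751   0.00441486  1.2660875   1.47581168]
```

The rotor dropped 2 mm and the torque has reached the spindle's 0.3 N m, so the slots are on the pins. Now I push it home.

>>> {"api": "pendant", "payload": {"segments": [{"jaw":0.005,"d":[0,0,0.001],"turn_vec":[0,0,0.03]},{"jaw":0.005,"d":[0,0,0.002],"turn_vec":[0,0,0.03]},{"jaw":0.005,"d":[0,0,0.003],"turn_vec":[0,0,0.03]},{"jaw":0.005,"d":[0,0,0.004],"turn_vec":[0,0,0.03]},{"jaw":0.005,"d":[0,0,0.005],"turn_vec":[0,0,0.03]},{"jaw":0.005,"d":[0,0,0.006],"turn_vec":[0,0,0.03]},{"jaw":0.005,"d":[0,0,0.007],"turn_vec":[0,0,0.03]},{"jaw":0.005,"d":[0,0,0.008],"turn_vec":[0,0,0.03]},{"jaw":0.005,"d":[0,0,0.008],"turn_vec":[0,0,0.03]}]}}

```text
t: 13.38
tool_pos: [0.4982, 0.1016, 0.1044]
tool_rot: [-3.132, -0.18, -0.007]
contact_force: [-3.4, 6.7, 16.0]
opening: 0.011
grip_force: 35.0
```

>>> {"api": "pendant", "payload": {"segments": [{"jaw":0.005,"d":[0,0,0.002]},{"jaw":0.005,"d":[0,0,0.002]},{"jaw":0.005},{"jaw":0.05,"d":[0,0,-0.002]},{"jaw":0.05,"d":[0,0,-0.004]},{"jaw":0.05,"d":[0,0,-0.004]},{"jaw":0.05,"d":[0,0,-0.004]},{"jaw":0.05,"d":[0,0,-0.02]},{"jaw":0.05,"d":[0,0,-0.06]},{"jaw":0.05,"d":[0,0,-0.1]},{"jaw":0.05,"d":[0,0,-0.14]},{"jaw":0.05,"d":[0,0,-0.18]},{"jaw":0,"d":[0,0,-0.22]},{"jaw":0,"d":[0,0,-0.26]},{"jaw":0,"d":[0,0,-0.3]},{"jaw":0,"d":[0,0,-0.3]},{"jaw":0,"d":[0,0,-0.3]}]}}

```text
t: 14.8
tool_pos: [0.4971, 0.0996, 0.4033]
tool_rot: [3.136, 0.182, 0.008]
contact_force: [-0.2, -0.9, -1.0]
opening: 0.0
grip_force: 0.0
```

Run:
```python
from h import *
t=cam("top")
for c in [(159,158),(137,286)]:
    print(c,onz(t,c,.298))
p=cam("wrist");w=eyes.get_image("wrist");s=eyes.get_image("scene")
np.save("w4T.npy",p["T"])
im=np.hstack([w[:,:480],cv2.resize(s[110:400,240:540],None,fx=1,fy=1)[:480] if 0 else np.pad(s[120:400,260:560],((0,200),(0,0),(0,0)))])
cv2.imwrite("pics/c4.png",im[:,:,::-1]);cv2.imwrite("pics/scene4.png",s[:,:,::-1])
```

```text
(159, 158) [0.5898 0.1788 0.298 ]
(137, 286) [0.4222 0.2012 0.298 ]
```

View pics/c4.png

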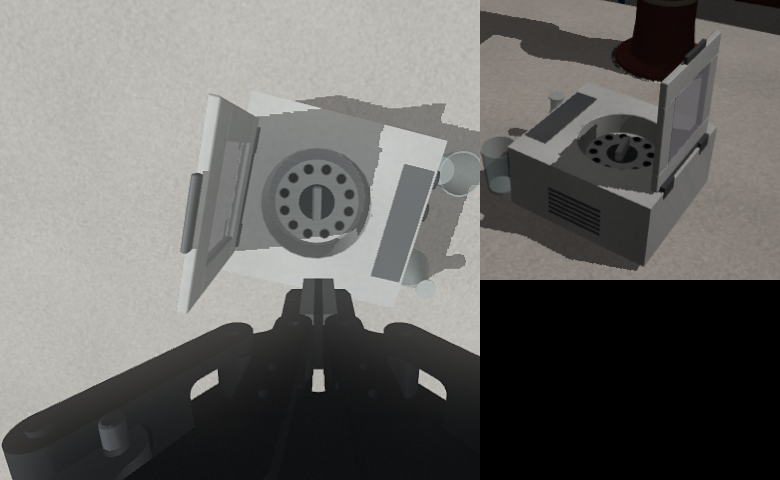

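Both views show the rotor clear and level and the lid upright. The lid's free edge runs from (0.590,0.179) to (0.422,0.201) at z 0.298, 0.169 long, which matches the given size. I'll go over the lid and down behind it, with the tool's y axis set along the centrifuge's -x.

>>> {"api": "pendant", "payload": {"segments": [{"jaw":0,"d":[0.032,-0.137,0],"turn_vec":[0,0,0.234]},{"jaw":0,"d":[0.032,-0.137,0],"turn_vec":[0,0,0.234]},{"jaw":0,"d":[0.032,-0.137,0],"turn_vec":[0,0,0.234]},{"jaw":0,"d":[0.032,-0.137,0],"turn_vec":[0,0,0.234]},{"jaw":0,"d":[0.032,-0.137,0],"turn_vec":[0,0,0.234]},{"jaw":0,"d":[0.032,-0.137,0.04],"turn_vec":[0,0,0.234]},{"jaw":0,"d":[0.032,-0.137,0.08],"turn_vec":[0,0,0.234]},{"jaw":0,"d":[0.032,-0.137,0.105],"turn_vec":[0,0,0.234]},{"jaw":0,"d":[0.032,-0.137,0.123],"turn_vec":[0,0,0.234]},{"jaw":0,"d":[0.032,-0.137,0.123],"turn_vec":[0,0,0.234]},{"jaw":0,"d":[0.032,-0.137,0.123],"turn_vec":[0,0,0.234]}]}}

```text
t: 15.82
tool_pos: [0.5107, 0.2385, 0.2744]
tool_rot: [3.134, -0.185, -0.008]
contact_force: [-0.0, -0.1, -0.5]
opening: -0.0001
grip_force: 0.0
```

Run:
```python
from h import *
s=eyes.get_image("scene");cv2.imwrite("pics/s5.png",s[80:400,240:640,::-1]);print(get_obs()["q"])
```

```text
[ 0.3052 -0.1128  1.6994 -0.0002  1.5564  1.9938]
```

View pics/s5.png

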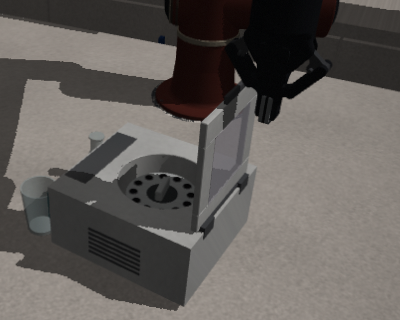

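The fingers hang behind the lid at (265,115) and touch nothing. Now I sweep it shut along the arc.

>>> {"api": "pendant", "payload": {"segments": [{"jaw":0,"d":[0,0.02,0]},{"jaw":0,"d":[0,0.035,0.002]},{"jaw":0,"d":[0,0.05,0.005]},{"jaw":0,"d":[0,0.065,0.01]},{"jaw":0,"d":[0,0.08,0.015]},{"jaw":0,"d":[0,0.095,0.022]},{"jaw":0,"d":[0,0.11,0.032]},{"jaw":0,"d":[0,0.12,0.04]},{"jaw":0,"d":[0,0.13,0.05]},{"jaw":0,"d":[0,0.13,0.05]}]}}

```text
t: 16.7
tool_pos: [0.4963, 0.109, 0.2262]
tool_rot: [3.135, -0.187, -0.002]
contact_force: [0.3, 0.1, -0.9]
opening: 0.0001
grip_force: 0.0
```

>>> {"api": "pendant", "payload": {"segments": [{"jaw":0,"d":[0,0.01,0.014]},{"jaw":0,"d":[0,0.02,0.028]},{"jaw":0,"d":[0,0.03,0.043]},{"jaw":0,"d":[0,0.034,0.055]},{"jaw":0,"d":[0,0.038,0.07]},{"jaw":0,"d":[0,0.04,0.08]},{"jaw":0,"d":[0,0.041,0.088]},{"jaw":0,"d":[0,0.041,0.093]},{"jaw":0,"d":[0,0.041,0.097]},{"jaw":0,"d":[0,0.041,0.097]}]}}

```text
t: 17.53
tool_pos: [0.4914, 0.0694, 0.1366]
tool_rot: [3.134, -0.182, -0.008]
contact_force: [-23.5, -3.2, 35.4]
opening: 0.0002
grip_force: 18.2
```

>>> {"api": "pendant", "payload": {"segments": [{"jaw":0,"d":[0,0,-0.01]},{"jaw":0,"d":[0,0,-0.03]},{"jaw":0,"d":[0,0,-0.07]},{"jaw":0,"d":[0,0,-0.11]},{"jaw":0,"d":[0,0,-0.15]},{"jaw":0,"d":[0,0,-0.15]},{"jaw":0,"d":[0,0,-0.15]}]}}

```text
t: 18.12
tool_pos: [0.4936, 0.0699, 0.2837]
tool_rot: [-3.136, 0.183, -0.01]
contact_force: [-0.8, 0.1, -1.1]
opening: -0.0001
grip_force: 0.0
```

Run:
```python
from h import *
s=eyes.get_image("scene");cv2.imwrite("pics/s6.png",s[:400,40:600,::-1])
```

```text
(no output)
```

View pics/s6.png

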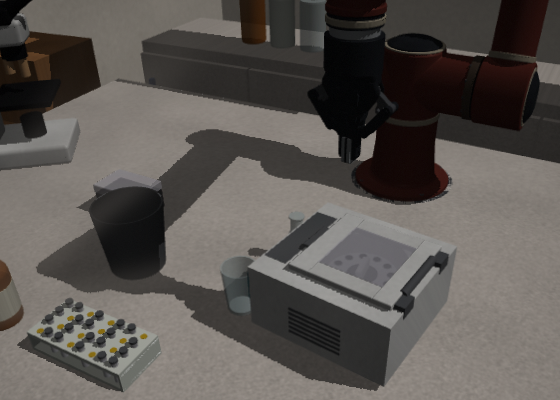

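The lid lies flat and shut at (360,260). The flask, beaker and bin are all standing and the arm is clear.

```bash
python3 -c "
from station import ctrl, eyes, get_obs
print(ctrl.finish_job())"
```

```text
the job is handed in; nothing more can be done
None
```

I handed the job in at about 18 s of the 64 s allowed: the paper is in the bin, the rotor is pushed home (tool height fell 7.8 of the 8 mm), and the lid is shut. The flask, beaker and bin are all upright, but the hand-in returned no verdict.

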